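# Hook the display bracket into the slotted stand and lock it

### The job

Draw the white display bracket all the way out of the wooden cubby by its upright plate and let it stand free on the table. Then take it by the middle of its bar, hook both claws into the two slots of the stand and press it down until it clicks home: plate flush on the stand, bar level and straight out. Leave the mug, the glass and the spice jar where they are, and let go of the bracket.

Things in the scene. Friction and masses are not known exactly. Their poses are not given: they have to be found in the camera images.
- bracket_grip (a point): Loose white metal display bracket, 0.25 kg, stands upright at the start. Point: middle of its bar, 18 mm above the bracket's underside. Axes: x along the bar to the plate and claws, z up. Bar 16 mm wide, 30 high, from the plate's front (84 mm ahead) to a cross nose 30 wide, 46 high, whose end is 61 mm behind. At first only the plate and 40 mm of bar stick out of the cubby: no room to grip the bar.
- bracket_back (a point): Bottom middle of the back face of the bracket's upright plate; same axes, 90 mm ahead of bracket_grip, 18 mm below it. Plate 6 mm thick (to -x), 76 wide, 105 high. A 10 mm wide brace slopes from it (60 mm up) to the bar (34 mm out). Its shoulders beside brace and claws are plain, to pinch through the 6 mm. Low side notches 20 mm deep, 4 to 17 mm up, a lip below each.
- bracket_claws (a point): On the plate's back face, mid-width, 58 mm above bracket_back: middle between the two claws, one over the other, 8 mm wide. Each is a neck 8 mm high (undersides 32 and 84 mm above bracket_back) with a tongue hanging 18 mm below that underside. They reach 15 mm back (+x). The gap between plate and tongue tapers from 11.5 mm at the tip to 8 mm halfway up, for the stand's 6 mm face.
- stand_home (a point): Fixed stand: white slotted upright 76 mm wide, 240 high, on a foot 130 wide, 10 high, reaching 40 mm out in front. Point on its front face, mid-width, 45 mm over the table: bracket_back belongs here when locked, axes parallel. x goes from the front (bracket's side) to the back, z up. Claws enter with bracket_back 18 to 30 mm above this point (24 is the middle). Face slippery (friction about 0.1), 6 mm thick.
- slot_low (a point): Middle of the lower slot, on the front face of the stand, 51 mm above stand_home, same axes. Slot 14 mm wide, 38 high; when locked the claw's neck sits on its floor.
- slot_high (a point): Middle of the upper slot, on the front face, 103 mm above stand_home; as slot_low.
- catch (a joint): Spring catch of the stand, 0 = out, grows (m) when pushed in. Two steel noses 12 mm wide, 29 mm left and right of the middle, 9.5 mm above stand_home, stand 4.5 mm out of the face. With the claws hooked the bracket comes to rest on them about 8 to 13 mm above home; about 6 to 16 N down on the bar snaps it home, the noses then out again in the plate's notches.
- cubby_mouth (a point): Fixed low cubby of pale wood, 125 deep x 120 wide x 74 mm high, roof and walls 9 mm, no floor (the bracket stands on the table inside). This point is at table height in the middle of its open front; x points into the cubby. The bracket slides out in -x.
- mug_1: Green mug, 92 x 132 x 100 mm, bystander; origin under its centre.
- glass_1: Drinking glass, 77 x 77 x 89 mm, bystander; origin under its centre.
- spice_jar_2: Spice jar with dark cap, 41 x 41 x 104 mm, bystander; origin under its centre.
There are look-alikes about, which are no part of the job. What is shaped like the part that bears cubby_mouth but blue is not meant.

How it is judged:
On the way:
1. the display bracket is out of the cubby and stands upright on the table, let go (x of bracket_grip in the frame of cubby_mouth below -0.035 m and height (world z) of bracket_back below 0.005 m and angle between bracket_back's own z axis and vertical below 0.1 rad and contact force between bracket and the fingers below 0.1 N), for 0.2 s.
At the end, for the whole second after the job is handed in: The bracket hangs at rest in the stand, let go: bracket_back within 3 mm above or 4 mm below stand_home, within 5 mm of the face and 6 mm sideways, its axes within 0.1 rad of the stand's, and the spring catch out again (under 1.5 mm in) (z of bracket_back in the frame of stand_home between -0.004 and 0.003 m and x of bracket_back in the frame of stand_home between -0.005 and 0.004 m and y of bracket_back in the frame of stand_home between -0.006 and 0.006 m and angle between the x axis of bracket_back and the x axis of stand_home, either way round below 0.1 rad and angle between the z axis of bracket_back and the z axis of stand_home, either way round below 0.1 rad and value of joint catch below 0.0015 m and linear speed of bracket below 0.01 m/s); the robot touches nothing.
It fails at once if the mug, the glass or the spice jar is moved by more than 20 mm (distance of any of mug_1, glass_1, spice_jar_2 from where it was at the start of the episode above 0.02 m).
It also fails if it takes over 64 s, if anything falls off the work surface, if the arm or the gripper's body presses on something with over 40 N, if the wrist force passes 120 N, or if a joint passes its speed limit or range.

### The arm

A 7-joint arm with a two-finger parallel gripper is mounted at the origin on a cart in front of the work surface, level with it; the furniture and walls round the work are solid. World frame = base frame: x ahead of the robot, y to its left, z up, the work surface at z = 0. Lengths are in m, angles in rad, forces in N, time in s.
With the tool pointing down it reaches from about 0.4 to 0.9 m from the base axis. Payload 5.6 kg.
Tool frame: the origin (TCP) lies midway between the tips of the shut fingers; the grasp point (between the pads) lies pinch_z behind it (pinch_z is the distance from the TCP to the grasp point, in m); x points along the fingers, z is the direction in which the jaws open and shut, and the axes are right-handed (so a half turn about x gives the same grasp; the last joint's range is limited). The gripper opens to 92 mm and grips with 3 to 60 N. Pads are 20 mm wide; open, the fingers measure 128 mm over their backs; the gripper's body (75 mm by 189 mm) begins 69 mm behind the grasp point.
Start: joints at [-1.254, 0.468, -0.012, 1.603, 0.006, 1.071, -0.056], TCP at [0.229, 0.608, 0.215] pointing down, gripper open.
Joint ranges: [-2.53, 2.53], [-0.31, 2.02], [-1.57, 1.55], [0.28, 2.44], [-1.29, 4.43], [0.15, 1.84], [-2.92, 2.92]. Speed limits (rad/s): [2.57, 2.57, 3.14, 3.14, 3.14, 3.14, 3.14].

### API

Orientations are given as a rotation vector (axis times angle).
In Python, from plant import * gives the robot as it stands.
- The arm moves only by the tool step_arm, never from a script. Its argument "commands" is a list of rows, each a list of 7 numbers: the turn, a rotation vector about the world's x, y, z in rad, then the shift along the world's x, y, z in mm, then the opening, from 0 (shut) to 1 (fully open). In form: [[ax, ay, az, tx, ty, tz, gripper], ...]. A call has 1 to 12 rows; each row is the pose to reach, as a shift and turn from the pose measured when the call began; what a row does not reach only later rows make up. A row lasts 1/12 s, in which the tool goes at most 41.7 mm and 7.16 degrees, less where a joint would pass 70% of its speed; a pose out of reach is approached as far as the arm can. A call with a gripper value outside its range is refused whole. The fingers move at their own pace and stop on an object; "newtons" is the grip in N (left out, the last holds). Time passes only in rows, so rows that repeat a pose let the fingers close. It gives the time, the measured TCP pose, the force and the opening at its end, in the units of the state.
- get_obs(): the state, without advancing time (a new reading comes with each control period).
- camera(name): name is "scene" or "top" or "wrist"; returns a dict with "frame" (480x640x3 uint8, blue, green, red), "fx", "fy", "cx", "cy" (pixels), "rvec" (rotation vector, rad) and "tvec" (3), from world to camera coordinates, as OpenCV has them. Camera axes: x right, y down, z forward; pixel columns grow to the right and rows downward; lengths in m; the calibration is good to about 2 mm. The wrist camera is an equidistant fisheye: a pixel r from the principal point sees the ray r / f radians off the axis. A picture is of the moment at which its call begins. There is no depth.
- job_done(): hands the job in, once; it reports no verdict.
The state is a dict: "time": time; "joints": joint angles; "qd": joint speeds; "joint_efforts": joint torques, N m; "tool_pos": TCP position; "ee_rot": TCP orientation; "wrist_force": force on the tool from outside, world axes, zero at the start; "wrist_torque": the same for the moment, N m; "opening": finger opening in m.
Only numpy, scipy, OpenCV 4.12 (cv2) and the standard library are available. Lean on these libraries where they do the work, as an engineer would, in place of code of your own. Each camera call takes 0.05 s, during which the arm holds its last target. There are 200 camera calls.

## Working session

There is one attempt and no reset: what is moved stays moved. The work goes in short steps, Python scripts to look and compute and a tool call to move; the robot and the scene stay as the last step left them, time stands still between calls to the robot, and variables do not carry over. Pictures are saved under pics/ and viewed, on a budget of 10 in all, crops included, one or two more only if the job needs it, and the job is handed in when it is done.

Besides the shell and the picture viewer there is one more tool, called after "Call:" by a JSON object that holds its "name" and its "arguments". step_arm: Moves the arm, as the interface text tells. Its arguments: {"type":"object","properties":{"commands":{"type":"array"},"newtons":{"type":"number"}},"required":["commands"]}

```bash
mkdir -p pics; ls
python3 - <<'E'
from plant import *
import cv2
o=get_obs();print({k:o[k] for k in ('time','tool_pos','ee_rot','opening','wrist_force')})
try: print(pinch_z)
except Exception as e: print(e)
for n in('scene','top'):
    c=camera(n);cv2.imwrite(f'pics/{n}0.png',c['frame']);print(n,[c[k] for k in('fx','fy','cx','cy','rvec','tvec')])
E
```

```text
pics
{'time': 0.0, 'tool_pos': array([0.22873325, 0.60780601, 0.21365246]), 'ee_rot': array([-0.94124321,  1.3596379 ,  0.93942631]), 'opening': 0.09191259545669443, 'wrist_force': array([-0.5649267 , -0.52379947,  0.39885472])}
0.0187
scene [538.9911161838277, 538.9911161838277, 314.3833235292721, 234.98262794397658, array([ 2.22430096, -1.05233366,  0.38847213]), array([-0.33897797,  0.45630712,  1.22011276])]
top [499.2956655077246, 499.2956655077246, 324.4748171147095, 237.66629250341649, array([ 2.08201154, -2.13328073,  0.22420399]), array([0.05189279, 0.61695903, 1.30168029])]
```

View pics/scene0.png

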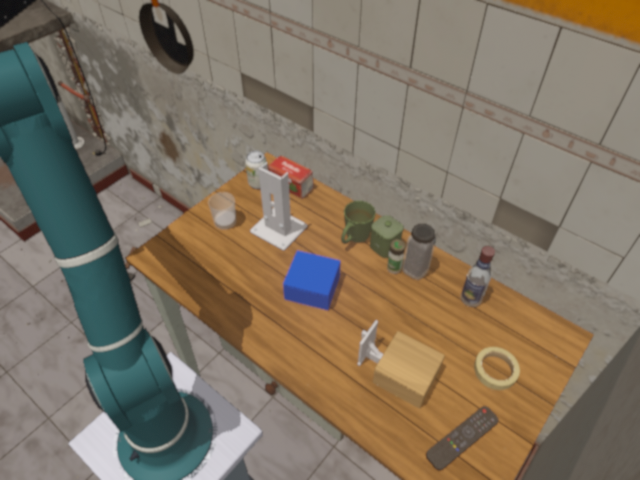

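View pics/top0.png

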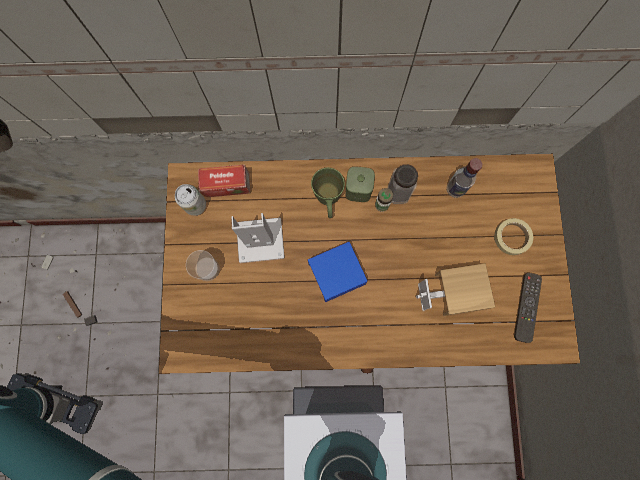

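Candidates: the bracket in the pale cubby at top (425,293)/scene (370,345); the blue cubby at top (338,270) is the decoy; the stand at top (260,238)/scene (277,210) is the only one. Close crop to check.

```bash
cat > h.py <<'E'
from plant import *
import cv2, numpy as np
from scipy.spatial.transform import Rotation as R
def ray(c,u,v):
    if c.get('fish'):
        x,y=(u-c['cx'])/c['fx'],(v-c['cy'])/c['fy'];r=np.hypot(x,y);d=np.array([x/r*np.sin(r),y/r*np.sin(r),np.cos(r)])
    else: d=np.array([(u-c['cx'])/c['fx'],(v-c['cy'])/c['fy'],1])
    M=R.from_rotvec(c['rvec']).as_matrix(); return -M.T@c['tvec'], M.T@d
def plane(c,u,v,z):
    o,d=ray(c,u,v); return o+d*(z-o[2])/d[2]
def proj(c,P):
    p=R.from_rotvec(c['rvec']).apply(P)+c['tvec']
    if c.get('fish'):
        a=np.arctan2(np.hypot(*p[:2]),p[2]);n=p[:2]/np.hypot(*p[:2])*a
    else: n=p[:2]/p[2]
    return n*[c['fx'],c['fy']]+[c['cx'],c['cy']]
def cam(n):
    c=camera(n); c['fish']=n=='wrist'; return c
E
python3 - <<'E'
from h import *
t=cam('top');s=cam('scene')
f=lambda c,x,y,w,h:cv2.resize(c['frame'][y:y+h,x:x+w],(400,300),interpolation=cv2.INTER_CUBIC)
a=np.hstack([f(t,410,255,100,75),f(s,340,310,120,90)])
b=np.hstack([f(t,210,200,100,75),f(s,230,160,120,90)])
cv2.imwrite('pics/crop1.png',np.vstack([a,b]))
for n,u,v,z in[('platetop',425,293,.105),('cub roof TL',441,268,.074),('BL',446,313,.074),('TR',487,264,.074),('BR',494,307,.074),('foot BL',240,261,.01),('foot BR',284,258,.01),('foot TL',237,222,.01)]:
    print(n,plane(t,u,v,z).round(3))
E
```

```text
platetop [ 0.456 -0.22   0.105]
cub roof TL [ 0.525 -0.274  0.074]
BL [ 0.405 -0.278  0.074]
TR [ 0.533 -0.398  0.074]
BR [ 0.418 -0.406  0.074]
foot BL [0.569 0.277 0.01 ]
foot BR [0.574 0.153 0.01 ]
foot TL [0.683 0.287 0.01 ]
```

View pics/crop1.png

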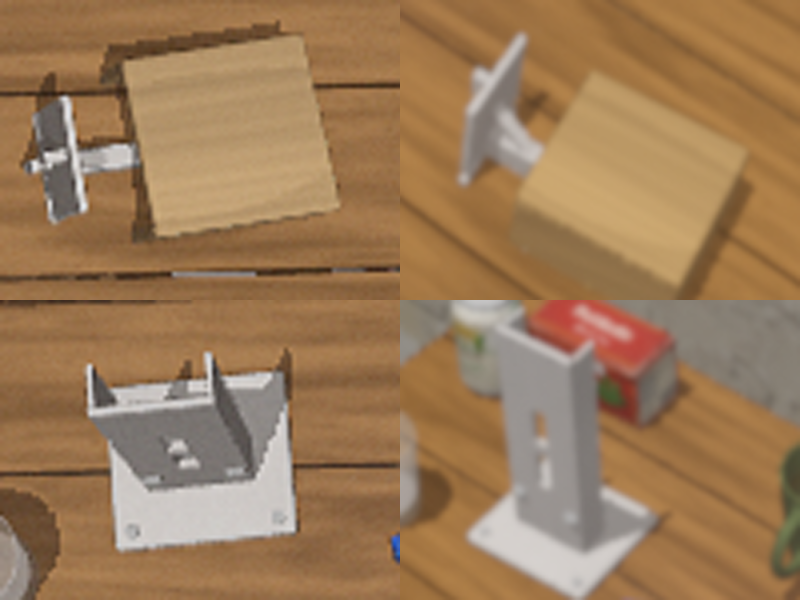

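Run:
```python
from h import *
t=cam('top');s=cam('scene')
g=lambda x,y:(410+x/4,255+y/4); k=lambda x,y:(210+x/4,200+y/4)
def pr(n,a,b,z):
    A,B=plane(t,*a,z),plane(t,*b,z);d=B-A;print(n,A.round(4),B.round(4),'L',np.linalg.norm(d).round(4),'mid',((A+B)/2).round(4),'ang',np.degrees(np.arctan2(d[1],d[0])).round(2))
pr('cubfront',g(122,62),g(157,238),.074)
pr('cubback',g(300,35),g(338,207),.074)
pr('cubsideT',g(122,62),g(300,35),.074)
pr('cubsideB',g(157,238),g(338,207),.074)
pr('platetop',g(66,97),g(87,211),.105)
pr('standtop',k(90,112),k(212,105),.24)
pr('standbase',k(148,190),k(255,179),.01)
pr('footfront',k(118,249),k(298,231),.01)
for z,p in((.005,(201,272)),):print('glass',plane(t,*p,z))
print('mug handle',plane(t,331,212,.05),plane(t,328,186,.1),'jar',plane(t,384,200,.1))
o=get_obs();print(R.from_rotvec(o['ee_rot']).as_matrix().round(3))
w=cam('wrist');print(w['fx'],w['cx'],w['cy']);M=R.from_rotvec(w['rvec']).as_matrix();print(M.round(3),-M.T@w['tvec'])
```

```text
cubfront [ 0.5185 -0.2722  0.074 ] [ 0.4013 -0.2866  0.074 ] L 0.1182 mid [ 0.4599 -0.2794  0.074 ] ang -172.97
cubback [ 0.5339 -0.393   0.074 ] [ 0.4186 -0.4075  0.074 ] L 0.1162 mid [ 0.4762 -0.4003  0.074 ] ang -172.84
cubsideT [ 0.5185 -0.2722  0.074 ] [ 0.5339 -0.393   0.074 ] L 0.1218 mid [ 0.5262 -0.3326  0.074 ] ang -82.76
cubsideB [ 0.4013 -0.2866  0.074 ] [ 0.4186 -0.4075  0.074 ] L 0.1221 mid [ 0.4099 -0.3471  0.074 ] ang -81.83
platetop [ 0.492  -0.2267  0.105 ] [ 0.4178 -0.2353  0.105 ] L 0.0746 mid [ 0.4549 -0.231   0.105 ] ang -173.41
standtop [0.6095 0.2567 0.24  ] [0.612  0.1837 0.24  ] L 0.0731 mid [0.6107 0.2202 0.24  ] ang -88.05
standbase [0.6071 0.2579 0.01  ] [0.6132 0.1817 0.01  ] L 0.0764 mid [0.6102 0.2198 0.01  ] ang -85.42
footfront [0.5651 0.2787 0.01  ] [0.5749 0.1514 0.01  ] L 0.1277 mid [0.57  0.215 0.01 ] ang -85.61
glass [0.54072884 0.3880754  0.005     ]
mug handle [0.69475271 0.01680915 0.05      ] [0.75487976 0.02382559 0.1       ] jar [ 0.71128006 -0.12708174  0.1       ]
[[-0.    -0.936  0.352]
 [-0.001  0.352  0.936]
 [-1.    -0.    -0.001]]
371.64829954431775 321.1750761970787 243.10028310756962
[[ 0.352  0.936 -0.001]
 [ 0.895 -0.336  0.292]
 [ 0.273 -0.104 -0.956]] [0.15004262 0.63713917 0.38276991]
```

Call:
{"name": "step_arm", "arguments": {"commands": [[0, 0, 0.24, 190, -460, 0, 0.5], [0, 0, 0.24, 190, -460, 0, 0.5], [0, 0, 0.24, 190, -460, 0, 0.4], [0, 0, 0.24, 190, -460, 0, 0.35], [0, 0, 0.24, 190, -460, 0, 0.35], [0, 0, 0.24, 190, -460, 0, 0.35], [0, 0, 0.24, 190, -460, 0, 0.35], [0, 0, 0.24, 190, -460, 0, 0.35], [0, 0, 0.24, 190, -460, 0, 0.35], [0, 0, 0.24, 190, -460, 0, 0.35], [0, 0, 0.24, 190, -460, 0, 0.35], [0, 0, 0.24, 190, -460, 0, 0.35]]}}

```text
time: 1.35
tool_pos: [0.4194, 0.146, 0.2148]
ee_rot: [-1.12, 1.263, 1.12]
wrist_force: [-0.1, -0.1, -0.6]
opening: 0.0321
```

Call:
{"name": "step_arm", "arguments": {"commands": [[0, 0, 0.24, 55, -340, -20, 0.35], [0, 0, 0.24, 55, -340, -20, 0.35], [0, 0, 0.24, 55, -340, -20, 0.35], [0, 0, 0.24, 55, -340, -20, 0.35], [0, 0, 0.24, 55, -340, -20, 0.35], [0, 0, 0.24, 55, -340, -20, 0.35], [0, 0, 0.24, 55, -340, -20, 0.35], [0, 0, 0.24, 55, -340, -20, 0.35], [0, 0, 0.24, 55, -340, -20, 0.35], [0, 0, 0.24, 55, -340, -20, 0.35]]}}

```text
time: 2.18
tool_pos: [0.4741, -0.2007, 0.195]
ee_rot: [-1.294, 1.156, 1.288]
wrist_force: [-0.8, 0.3, 0.7]
opening: 0.0319
```

Run:
```python
from h import *
o=get_obs();print(o['tool_pos'],R.from_rotvec(o['ee_rot']).as_matrix().round(3).tolist(),o['opening'],o['joints'].round(2))
w=cam('wrist');np.save('w1.npy',w,allow_pickle=True)
im=w['frame'].copy()
for P in((.4549,-.231,.105),(.492,-.2267,.105),(.4178,-.2353,.105),(.46,-.2794,.074)):
    u=proj(w,np.array(P));print(u);cv2.circle(im,tuple(int(i) for i in u),2,(0,0,255),-1)
cv2.imwrite('pics/w1.png',im)
t=cam('top')
m=cv2.inRange(cv2.cvtColor(t['frame'],cv2.COLOR_BGR2HSV),(110,150,60),(130,255,255))
c=max(cv2.findContours(m,0,2)[0],key=cv2.contourArea)[:,0]
p=np.array([plane(t,*q,.074) for q in c]);print('blue',p.min(0),p[p[:,1].argmin()],p.max(0))
```

```text
[ 0.47414518 -0.20070466  0.19503935] [[0.002, -0.994, -0.111], [-0.003, -0.111, 0.994], [-1.0, -0.001, -0.004]] 0.03190075335663873 [-0.06  0.27  0.46  1.98 -0.15  0.92  2.16]
[283.17654521 219.96072095]
[284.88718537 268.67824757]
[281.82335142 168.01412555]
[227.94663664 211.07695832]
blue [ 0.44450834 -0.07146836  0.074     ] [ 0.50050311 -0.07146836  0.074     ] [0.60279565 0.08283424 0.074     ]
```

View pics/w1.png

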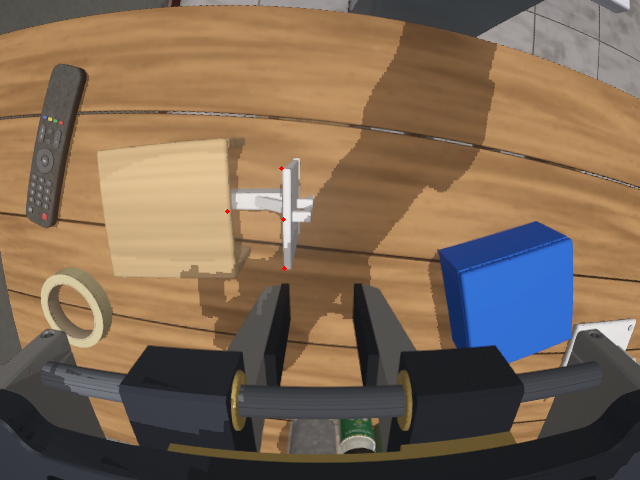

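The wrist picture shows the plate's top edge at about (287,217), ends at (283,165) and (288,268), ~3 mm to +y of my estimate. Grip the +x shoulder.

Call:
{"name": "step_arm", "arguments": {"commands": [[0, 0, 0.01, 3, -25, -30, 0.35], [0, 0, 0.01, 3, -25, -30, 0.35], [0, 0, 0.01, 3, -25, -65, 0.35], [0, 0, 0.01, 3, -25, -95, 0.35], [0, 0, 0.01, 3, -25, -124, 0.35], [0, 0, 0.01, 3, -25, -124, 0.35], [0, 0, 0.01, 3, -25, -124, 0.35]]}}

```text
time: 2.87
tool_pos: [0.4764, -0.2179, 0.0702]
ee_rot: [-1.301, 1.146, 1.306]
wrist_force: [-0.3, -0.6, 0.2]
opening: 0.032
```

Call:
{"name": "step_arm", "arguments": {"commands": [[0, 0, 0, 0, 0, 0, 0], [0, 0, 0, 0, 0, 0, 0], [0, 0, 0, 0, 0, 0, 0], [0, 0, 0, 0, 0, 0, 0], [0, 0, 0, 0, 0, 0, 0]], "newtons": 20}}

```text
time: 3.28
tool_pos: [0.4779, -0.2186, 0.0717]
ee_rot: [-1.304, 1.144, 1.303]
wrist_force: [0.6, -1.3, 7.3]
opening: 0.0059
```

Run:
```python
from h import *
o=get_obs();print(o['tool_pos'],R.from_rotvec(o['ee_rot']).as_matrix().round(3).tolist(),o['wrist_force'],o['wrist_torque'],o['opening'])
w=cam('wrist');t=cam('top');s=cam('scene')
z=lambda c,x,y,a,b:cv2.resize(c['frame'][y:y+b,x:x+a],(400,300),interpolation=cv2.INTER_CUBIC)
cv2.imwrite('pics/g1.png',np.vstack([np.hstack([z(w,160,120,280,210),z(w,0,0,640,480)]),np.hstack([z(t,390,240,120,90),z(s,320,290,140,105)])]))
```

```text
[ 0.47785001 -0.21864602  0.07171019] [[0.001, -0.992, -0.129], [0.001, -0.129, 0.992], [-1.0, -0.001, 0.0]] [ 0.61019661 -1.27475127  7.31618155] [-0.31411435  0.01217443  0.05396982] 0.0058560681409571035
```

View pics/g1.png

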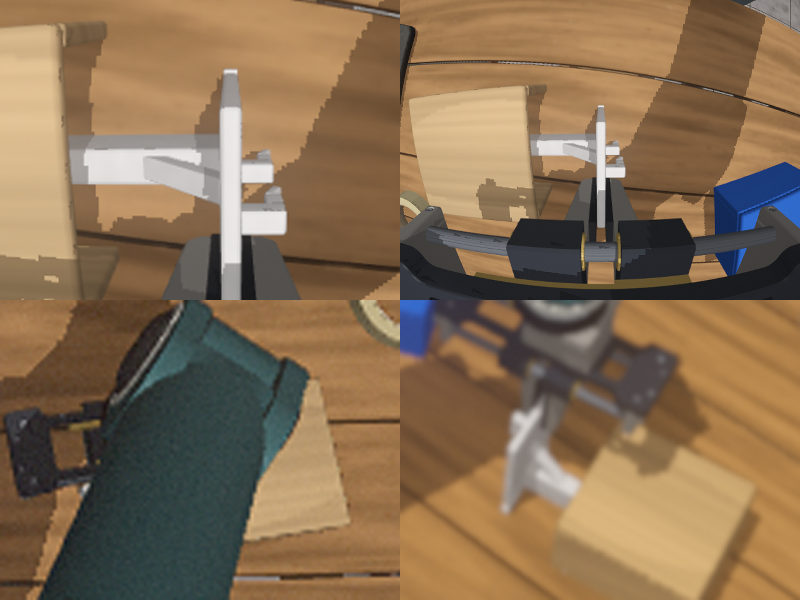

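Call:
{"name": "step_arm", "arguments": {"commands": [[0, 0, 0, 0, 4, 1, 0], [0, 0, 0, -2, 20, 1, 0], [0, 0, 0, -5, 40, 1, 0], [0, 0, 0, -7, 60, 1, 0], [0, 0, 0, -10, 80, 1, 0], [0, 0, 0, -12, 100, 1, 0], [0, 0, 0, -14, 112, 1, 0], [0, 0, 0, -14, 112, 1, 0], [0, 0, 0, -14, 112, 1, 0]]}}

```text
time: 4.18
tool_pos: [0.4636, -0.106, 0.0727]
ee_rot: [-1.304, 1.143, 1.305]
wrist_force: [0.3, 0.2, -1.5]
opening: 0.0059
```

Call:
{"name": "step_arm", "arguments": {"commands": [[0, 0, 0, 0, 0, -1, 0], [0, 0, 0, 0, 0, -1, 0.15], [0, 0, 0, 0, 0, -1, 0.15], [0, 0, 0, 0, 0, -1, 0.15], [0, 0, 0, 0, 0, 0, 0.15], [0, 0, 0, 0, 0, 30, 0.15], [0, 0, 0, 0, 0, 65, 0.15], [0, 0, 0, 0, 0, 100, 0.15], [0, 0, 0, 0, -40, 120, 0.3], [0, 0, 0, 0, -50, 120, 0.4], [0, 0, 0, 0, -50, 120, 0.4]]}}

```text
time: 5.1
tool_pos: [0.4644, -0.1596, 0.1948]
ee_rot: [-1.304, 1.144, 1.297]
wrist_force: [-0.5, -0.1, -0.1]
opening: 0.0318
```

Run:
```python
from h import *
o=get_obs();print(o['tool_pos'],o['wrist_force'])
w=cam('wrist');t=cam('top');s=cam('scene')
import pickle;pickle.dump((w,t,s),open('c2.pkl','wb'))
z=lambda c,x,y,a,b:cv2.resize(c['frame'][y:y+b,x:x+a],(400,300),interpolation=cv2.INTER_CUBIC)
cv2.imwrite('pics/g2.png',np.vstack([cv2.resize(w['frame'][100:400,200:600],(800,600))[:600]]))
cv2.imwrite('pics/g2b.png',np.hstack([z(t,370,240,120,90),z(s,320,270,140,105)]))
```

```text
[ 0.46436856 -0.15964157  0.19479889] [-0.51802832 -0.14276657 -0.05648571]
```

View pics/g2.png

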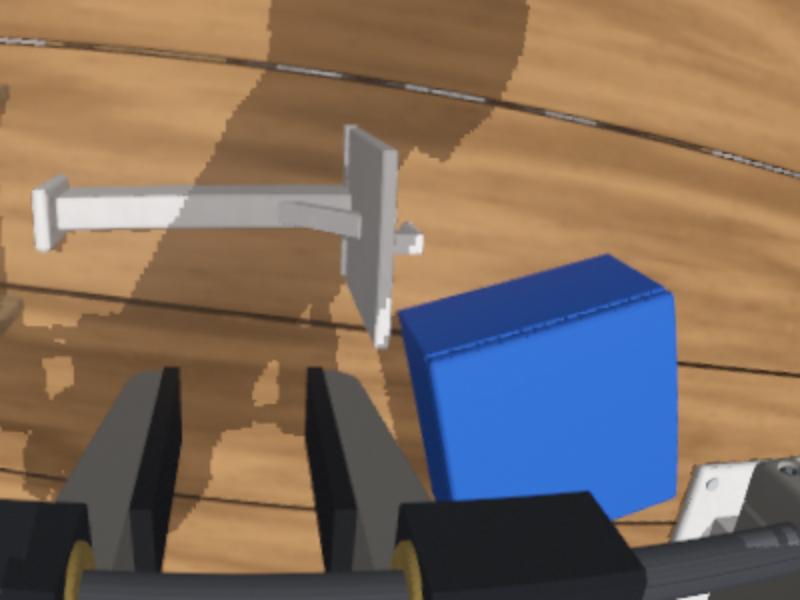

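Run:
```python
from h import *
import pickle;w,t,s=pickle.load(open('c2.pkl','rb'))
g=lambda x,y:(200+x/2,100+y/2)
def pr(n,a,b,z):
    A,B=plane(w,*g(*a),z),plane(w,*g(*b),z);d=B-A;print(n,A.round(4),B.round(4),'L',np.linalg.norm(d).round(4),'ang',np.degrees(np.arctan2(d[1],d[0])).round(2))
pr('bar+x edge',(62,230),(270,227),.03)
pr('bar-x edge',(62,196),(270,194),.03)
pr('plate top',(396,150),(380,346),.105)
pr('nose',(36,192),(37,250),.046)
print(-R.from_rotvec(w['rvec']).as_matrix().T@w['tvec'])
fr=w['frame'];print(cv2.cvtColor(fr,cv2.COLOR_BGR2GRAY)[188:222,250].tolist());print(cv2.cvtColor(fr,cv2.COLOR_BGR2GRAY)[188:222,320].tolist())
```

```text
bar+x edge [ 0.4659 -0.2452  0.03  ] [ 0.4528 -0.1489  0.03  ] L 0.0971 ang 97.75
bar-x edge [ 0.4498 -0.2463  0.03  ] [ 0.4376 -0.151   0.03  ] L 0.0961 ang 97.29
plate top [ 0.4029 -0.1134  0.105 ] [ 0.4765 -0.1062  0.105 ] L 0.0739 ang 5.57
nose [ 0.4459 -0.2547  0.046 ] [ 0.4724 -0.2527  0.046 ] L 0.0266 ang 4.33
[ 0.38009203 -0.17041382  0.36292194]
[152, 151, 152, 150, 148, 150, 150, 150, 152, 160, 188, 224, 229, 229, 230, 229, 229, 229, 229, 228, 228, 228, 227, 226, 225, 215, 153, 118, 150, 156, 155, 153, 153, 153]
[111, 111, 110, 110, 117, 125, 126, 126, 128, 149, 160, 165, 165, 165, 165, 164, 164, 164, 163, 163, 162, 162, 162, 161, 156, 135, 104, 107, 108, 109, 111, 111, 111, 111]
```

View pics/g2b.png

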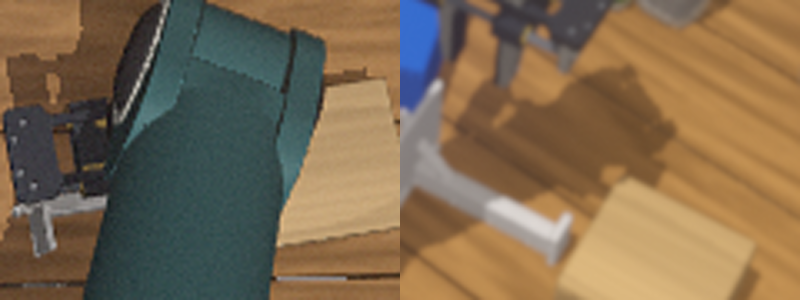

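Bracket stands free, nose out of the cubby. Now turn and go over the bar's middle (0.451,-0.193).

Call:
{"name": "step_arm", "arguments": {"commands": [[0, 0, -0.12, -4, -10, 0, 0.5], [0, 0, -0.24, -8, -20, 0, 0.5], [0, 0, -0.36, -13, -33, 0, 0.5], [0, 0, -0.48, -13, -33, 0, 0.5], [0, 0, -0.6, -13, -33, 0, 0.5], [0, 0, -0.72, -13, -33, 0, 0.5], [0, 0, -0.84, -13, -33, 0, 0.5], [0, 0, -0.96, -13, -33, -20, 0.5], [0, 0, -1.08, -13, -33, -40, 0.5], [0, 0, -1.2, -13, -33, -50, 0.5], [0, 0, -1.32, -13, -33, -50, 0.5], [0, 0, -1.44, -13, -33, -50, 0.5]]}}

```text
time: 6.25
tool_pos: [0.449, -0.1865, 0.1403]
ee_rot: [-0.2, 1.563, 0.204]
wrist_force: [0.4, 0.3, -0.2]
opening: 0.046
```

Run:
```python
from h import *
o=get_obs();M=R.from_rotvec(o['ee_rot']).as_matrix();print(o['tool_pos'],np.degrees(np.arctan2(M[1,2],M[0,2])),M[:,0],o['joints'].round(2))
```

```text
[ 0.44900721 -0.18654342  0.14031181] 14.739645761851136 [-0.00226798  0.00205828 -0.99999531] [-0.3   0.35  0.76  2.1  -0.33  0.81  0.91]
```

Call:
{"name": "step_arm", "arguments": {"commands": [[0, 0, -0.12, 2, -6, -10, 0.5], [0, 0, -0.13, 2, -6, -30, 0.5], [0, 0, -0.13, 2, -6, -65, 0.5], [0, 0, -0.13, 2, -6, -100, 0.5], [0, 0, -0.13, 2, -6, -120, 0.5], [0, 0, -0.13, 2, -6, -134, 0.5], [0, 0, -0.13, 2, -6, -134, 0.5], [0, 0, -0.13, 2, -6, -134, 0.5]]}}

```text
time: 6.92
tool_pos: [0.45, -0.1916, 0.0053]
ee_rot: [-0.098, 1.573, 0.103]
wrist_force: [0.3, -0.4, -0.1]
opening: 0.046
```

Call:
{"name": "step_arm", "arguments": {"commands": [[0, 0, 0, 0, 0, 0, 0], [0, 0, 0, 0, 0, 0, 0], [0, 0, 0, 0, 0, 0, 0], [0, 0, 0, 0, 0, 0, 0], [0, 0, 0, 0, 0, 0, 0]], "newtons": 50}}

```text
time: 7.33
tool_pos: [0.4509, -0.1916, 0.006]
ee_rot: [-0.098, 1.571, 0.103]
wrist_force: [0.1, -1.2, 2.4]
opening: 0.0158
```

Run:
```python
from h import *
o=get_obs();M=R.from_rotvec(o['ee_rot']).as_matrix();print(o['tool_pos'],np.degrees(np.arctan2(M[1,2],M[0,2])),M[:,0],o['joints'].round(2),o['wrist_force'],o['opening'])
```

```text
[ 0.45088397 -0.19159177  0.00602955] 7.333904096506256 [-0.00313055  0.00300075 -0.9999906 ] [-0.13  0.6   0.57  2.14 -0.62  0.57  1.03] [ 0.08673066 -1.24166044  2.42033632] 0.015820505439365085
```

Call:
{"name": "step_arm", "arguments": {"commands": [[0, 0, 0, 0, 0, 15, 0], [0, 0, 0, 0, 0, 45, 0], [0, 0, 0, 0, 0, 80, 0], [0, 0, 0, 0, 10, 110, 0], [0, 0, -0.08, 0, 30, 140, 0], [0, 0, -0.19, 0, 60, 150, 0], [0, 0, -0.3, 0, 90, 150, 0], [0, 0, -0.41, 0, 120, 150, 0], [0, 0, -0.52, 0, 150, 150, 0], [0, 0, -0.63, 0, 180, 150, 0], [0, 0, -0.74, 0, 210, 150, 0], [0, 0, -0.85, 0, 240, 150, 0]]}}

```text
time: 8.33
tool_pos: [0.4501, 0.05, 0.1561]
ee_rot: [0.573, 1.497, -0.565]
wrist_force: [0.8, -0.1, -2.5]
opening: 0.0153
```

Call:
{"name": "step_arm", "arguments": {"commands": [[0, 0, -0.1, 2, 25, 0, 0], [0, 0, -0.2, 4, 50, 0, 0], [0, 0, -0.3, 6, 75, 0, 0], [0, 0, -0.4, 8, 100, 0, 0], [0, 0, -0.5, 10, 120, 0, 0], [0, 0, -0.6, 10, 140, 0, 0], [0, 0, -0.7, 10, 155, 0, 0], [0, 0, -0.75, 10, 160, 0, 0], [0, 0, -0.75, 10, 160, 0, 0]]}}

```text
time: 9.08
tool_pos: [0.4593, 0.2116, 0.1556]
ee_rot: [1.142, 1.253, -1.135]
wrist_force: [-0.5, 0.3, -1.9]
opening: 0.0151
```

Run:
```python
from h import *
o=get_obs();M=R.from_rotvec(o['ee_rot']).as_matrix();print(o['tool_pos'],90+np.degrees(np.arctan2(M[1,2],M[0,2])),M[:,0],o['joints'].round(2),o['wrist_force'],o['opening'])
```

```text
[0.45928578 0.21161252 0.15556272] 5.475659205668407 [ 0.00251031  0.00299122 -0.99999238] [-1.39  0.52  1.16  2.06 -0.6   0.95 -1.39] [-0.52009216  0.28648635 -1.93731172] 0.015065339493115903
```

Call:
{"name": "step_arm", "arguments": {"commands": [[0, 0, -0.019, 0, -4, -30, 0], [0, 0, -0.019, 0, -4, -60, 0], [0, 0, -0.019, 0, -4, -80, 0], [0, 0, -0.019, 0, -4, -80, 0], [0, 0, -0.019, 0, -4, -80, 0]]}}

```text
time: 9.5
tool_pos: [0.4589, 0.2064, 0.0755]
ee_rot: [1.155, 1.245, -1.151]
wrist_force: [-0.0, -0.5, -1.9]
opening: 0.0153
```

Run:
```python
from h import *
o=get_obs();M=R.from_rotvec(o['ee_rot']).as_matrix();print(o['tool_pos'],90+np.degrees(np.arctan2(M[1,2],M[0,2])),M[:,0])
w=cam('wrist');t=cam('top');s=cam('scene')
import pickle;pickle.dump((w,t,s),open('c3.pkl','wb'))
z=lambda c,x,y,a,b,W=400,H=300:cv2.resize(c['frame'][y:y+b,x:x+a],(W,H),interpolation=cv2.INTER_CUBIC)
cv2.imwrite('pics/d1.png',np.vstack([np.hstack([z(t,210,200,100,75),z(s,210,140,140,105)]),z(w,0,0,640,480)[:, :].repeat(1,0) if 0 else np.hstack([z(w,0,0,640,480),z(w,200,60,240,180)])]))
```

```text
[0.4589085  0.20635607 0.0754689 ] 4.350715522642176 [ 0.00112262  0.0018108  -0.99999773]
```

View pics/d1.png

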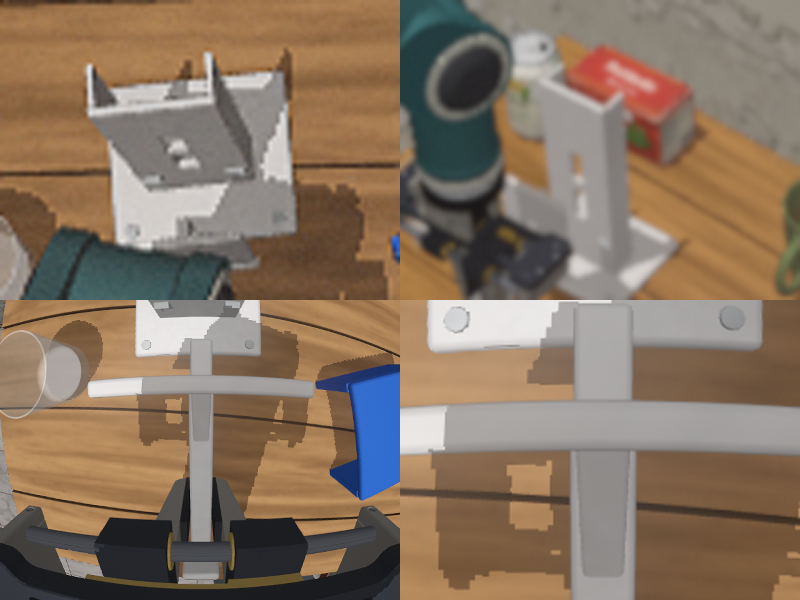

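Run:
```python
from h import *
import pickle;w,t,s=pickle.load(open('c3.pkl','rb'))
H=np.array([.61,.219,.045]);a=np.radians(4.4);S=np.array([[np.cos(a),np.sin(a),0],[-np.sin(a),np.cos(a),0],[0,0,1]])
for n,u,v,z in[('footL',216.8,87.6,.01),('footR',417,88.8,.01),('boltL',233.6,72,.01),('boltR',399.2,70.8,.01),('clawL',303.8,66,.1615),('clawR',339.2,66,.1615),('plateL',141,136,.1745),('plateR',502,141,.1745),('barL', 302,300,.0985),('barR',340,300,.0985)]:
    P=plane(w,u,v,z);print(n,P.round(4),'stand',(S@(P-H)).round(4))
g=cv2.cvtColor(w['frame'],cv2.COLOR_BGR2GRAY);print(g[66,295:350].tolist())
```

```text
footL [0.5667 0.2804 0.01  ] stand [-0.0385  0.0646 -0.035 ]
footR [0.575  0.1544 0.01  ] stand [-0.0398 -0.0617 -0.035 ]
boltL [0.5769 0.2701 0.01  ] stand [-0.0291  0.0535 -0.035 ]
boltR [0.5851 0.1668 0.01  ] stand [-0.0288 -0.0502 -0.035 ]
clawL [0.5553 0.217  0.1615] stand [-0.0547  0.0022  0.1165]
clawR [0.5559 0.2093 0.1615] stand [-0.0547 -0.0055  0.1165]
plateL [0.539  0.248  0.1745] stand [-0.0686  0.0344  0.1295]
plateR [0.5434 0.176  0.1745] stand [-0.0697 -0.0378  0.1295]
barL [0.4698 0.2151 0.0985] stand [-0.1401  0.0069  0.0535]
barR [0.4711 0.1987 0.0985] stand [-0.1401 -0.0096  0.0535]
[174, 172, 172, 171, 172, 171, 172, 171, 171, 149, 154, 162, 167, 172, 173, 173, 173, 172, 172, 172, 172, 172, 172, 173, 173, 172, 172, 172, 172, 172, 171, 172, 172, 172, 172, 171, 172, 172, 172, 172, 172, 165, 159, 151, 151, 167, 168, 168, 167, 168, 168, 167, 167, 167, 167]
```

Call:
{"name": "step_arm", "arguments": {"commands": [[0, 0, 0, 5, 3, 0, 0], [0, 0, 0, 15, 4, 0, 0], [0, 0, 0, 25, 5, 0, 0], [0, 0, 0, 35, 6, 0, 0], [0, 0, 0, 40, 6, 0, 0], [0, 0, 0, 45, 6, 0, 0], [0, 0, 0, 50, 7, 0, 0], [0, 0, 0, 54, 7, 0, 0], [0, 0, 0, 54, 7, 0, 0]]}}

```text
time: 10.4
tool_pos: [0.5152, 0.2144, 0.077]
ee_rot: [1.158, 1.243, -1.147]
wrist_force: [0.4, -0.1, -1.8]
opening: 0.0156
```

Call:
{"name": "step_arm", "arguments": {"commands": [[0, 0, 0, 1, 0, 0, 0], [0, 0, 0, 2, 0, 0, 0], [0, 0, 0, 3, 0, 0, 0], [0, 0, 0, 4, 0, 0, 0], [0, 0, 0, 4, 0, 0, 0]]}}

```text
time: 10.82
tool_pos: [0.5193, 0.2145, 0.077]
ee_rot: [1.158, 1.243, -1.147]
wrist_force: [0.4, -0.5, -2.4]
opening: 0.0159
```

Call:
{"name": "step_arm", "arguments": {"commands": [[0, 0, 0, 1, 0, 0, 0], [0, 0, 0, 2, 0, 0, 0], [0, 0, 0, 3, 0, 0, 0], [0, 0, 0, 4, 0, 0, 0], [0, 0, 0, 4, 0, 0, 0]]}}

```text
time: 11.23
tool_pos: [0.5235, 0.2145, 0.0771]
ee_rot: [1.158, 1.243, -1.147]
wrist_force: [-0.1, -0.4, -2.8]
opening: 0.0157
```

Call:
{"name": "step_arm", "arguments": {"commands": [[0, 0, 0, 1, 0, 0, 0], [0, 0, 0, 2, 0, 0, 0], [0, 0, 0, 3, 0, 0, 0], [0, 0, 0, 3, 0, 0, 0]]}}

```text
time: 11.57
tool_pos: [0.5258, 0.2144, 0.0768]
ee_rot: [1.157, 1.244, -1.148]
wrist_force: [-3.1, -0.1, -0.7]
opening: 0.0159
```

Run:
```python
from h import *
w=cam('wrist');t=cam('top');s=cam('scene')
import pickle;pickle.dump((w,t,s),open('c4.pkl','wb'))
z=lambda c,x,y,a,b,W=400,H=300:cv2.resize(c['frame'][y:y+b,x:x+a],(W,H),interpolation=cv2.INTER_CUBIC)
cv2.imwrite('pics/d2.png',np.vstack([np.hstack([z(t,210,200,100,75),z(s,210,140,140,105)]),np.hstack([z(w,0,0,640,480),z(w,200,60,240,180)])]))
```

```text
(no output)
```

View pics/d2.png

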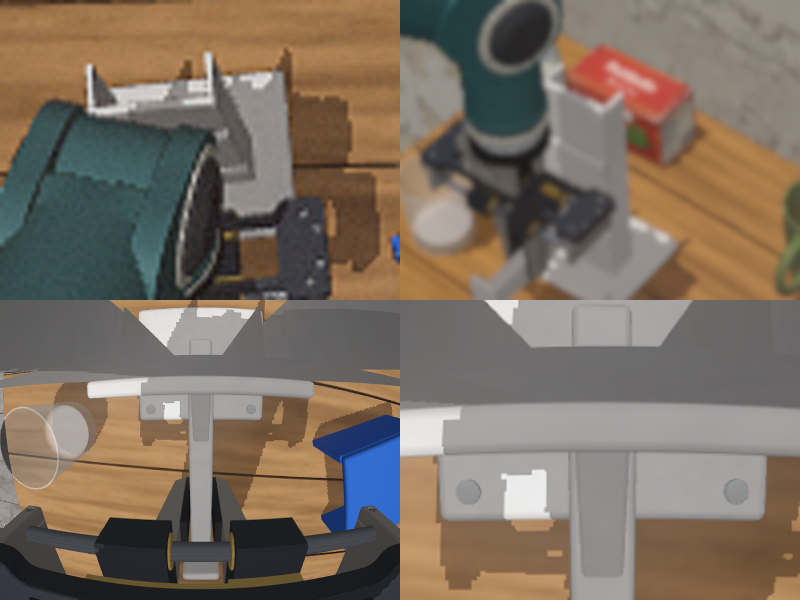

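Claw visible behind the stand's face, lightly in contact (-3 N): claws are through. Lower.

Call:
{"name": "step_arm", "arguments": {"commands": [[0, 0, 0, 0, 0, -2, 0], [0, 0, 0, 0, 0, -4, 0], [0, 0, 0, 0, 0, -6, 0], [0, 0, 0, 0, 0, -8, 0], [0, 0, 0, 0, 0, -10, 0], [0, 0, 0, 0, 0, -12, 0]], "newtons": 60}}

```text
time: 12.22
tool_pos: [0.5258, 0.2144, 0.0645]
ee_rot: [1.157, 1.244, -1.148]
wrist_force: [-3.1, -0.9, 0.5]
opening: 0.0153
```

Call:
{"name": "step_arm", "arguments": {"commands": [[0, 0, 0, 0, 0, -1, 0], [0, 0, 0, 0, 0, -2, 0], [0, 0, 0, 0, 0, -3, 0]]}}

```text
time: 12.47
tool_pos: [0.5257, 0.2144, 0.0619]
ee_rot: [1.158, 1.245, -1.148]
wrist_force: [-6.0, -0.7, 5.7]
opening: 0.0156
```

Call:
{"name": "step_arm", "arguments": {"commands": [[0, 0, 0, 0, 0, -2, 0], [0, 0, 0, 0, 0, -4, 0], [0, 0, 0, 0, 0, -6, 0], [0, 0, 0, 0, 0, -8, 0]]}}

```text
time: 12.8
tool_pos: [0.5252, 0.2144, 0.0534]
ee_rot: [1.157, 1.245, -1.149]
wrist_force: [-1.4, -0.2, -2.7]
opening: 0.0152
```

Call:
{"name": "step_arm", "arguments": {"commands": [[0, 0, 0, 0, 0, -1, 0], [0, 0, 0, 0, 0, -2, 0], [0, 0, 0, 0, 0, -3, 0], [0, 0, 0, 0, 0, -4, 0], [0, 0, 0, 0, 0, -4, 0]]}}

```text
time: 13.22
tool_pos: [0.5257, 0.2143, 0.0502]
ee_rot: [1.158, 1.245, -1.148]
wrist_force: [-5.4, -1.5, 5.7]
opening: 0.0156
```

Call:
{"name": "step_arm", "arguments": {"commands": [[0, 0, 0, 0, 0, -1, 0], [0, 0, 0, 0, 0, -2.5, 0], [0, 0, 0, 0, 0, -2.5, 0]]}}

```text
time: 13.47
tool_pos: [0.5255, 0.2143, 0.0487]
ee_rot: [1.159, 1.246, -1.148]
wrist_force: [-7.8, -0.6, 8.8]
opening: 0.0152
```

Call:
{"name": "step_arm", "arguments": {"commands": [[0, 0, 0, 0, 0, 2, 0], [0, 0, 0, 0, 0, 3, 0], [0, 0, 0, 0, 0, 3, 0]]}}

```text
time: 13.72
tool_pos: [0.5254, 0.2142, 0.0516]
ee_rot: [1.159, 1.246, -1.148]
wrist_force: [-1.3, 1.1, -3.1]
opening: 0.0155
```

Call:
{"name": "step_arm", "arguments": {"commands": [[0, 0, 0, 0, 0, 0, 0.2], [0, 0, 0, 0, 0, 0, 0.5], [0, 0, 0, 0, 0, 0, 0.5], [0, 0, 0, 0, 0, 0, 0.5], [0, 0, 0, 0, 0, 0, 0.5], [0, 0, 0, 0, 0, 10, 0.5], [0, 0, 0, -20, 0, 40, 0.5], [0, 0, 0, -55, 0, 75, 0.5], [0, 0, 0, -90, 0, 110, 0.5], [0, 0, 0, -100, 0, 145, 0.5], [0, 0, 0, -100, 0, 150, 0.5], [0, 0, 0, -100, 0, 150, 0.5]]}}

```text
time: 14.72
tool_pos: [0.4259, 0.2157, 0.2046]
ee_rot: [1.163, 1.249, -1.142]
wrist_force: [0.7, 0.5, 1.1]
opening: 0.0461
```

Run:
```python
from h import *
w=cam('wrist');t=cam('top');s=cam('scene')
import pickle;pickle.dump((w,t,s),open('c5.pkl','wb'))
z=lambda c,x,y,a,b,W=400,H=300:cv2.resize(c['frame'][y:y+b,x:x+a],(W,H),interpolation=cv2.INTER_CUBIC)
cv2.imwrite('pics/e1.png',np.vstack([np.hstack([z(t,210,200,100,75),z(s,210,140,140,105)]),np.hstack([z(w,0,0,640,480),z(w,200,0,240,180)])]))
```

```text
(no output)
```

View pics/e1.png

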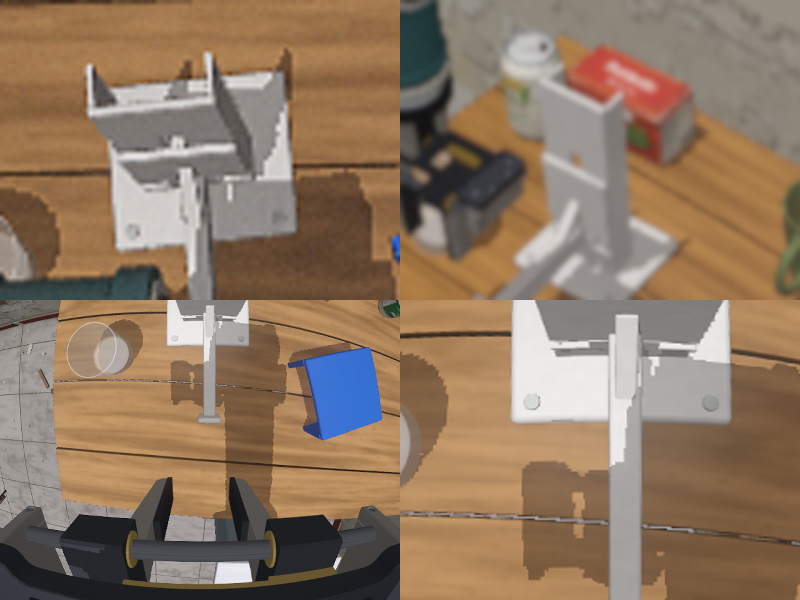

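Run:
```python
from h import *
import pickle;w,t,s=pickle.load(open('c5.pkl','rb'))
a=np.radians(4.4);n=np.array([np.cos(a),np.sin(a),0]);H=np.array([.61,.2195,.045]);l=np.array([-n[1],n[0],0])
def onplane(c,u,v,x):
    o,d=ray(c,u,v);P=o+d*((H+n*x-o)@n)/(d@n);q=P-H;return np.array([q@l,q[2]]).round(4)
for nm,c,g in(('top',t,lambda x,y:(210+x/4,200+y/4)),('scene',s,lambda x,y:(210+(x-400)*.35,140+y*.35))):
    E={'top':dict(plateL=(118,153),plateR=(236,146),standL=(90,112),standR=(212,105)),'scene':dict(plateL=(544,153),plateR=(606,188),standL=(541,80),standR=(610,114))}[nm]
    for k,p in E.items(): print(nm,k,onplane(c,*g(*p),-.003 if 'plate' in k else 0))
# expected projections of home and +10 mm plate top corners
for dz in(0,.01):
    for y in(.038,-.038):
        P=H+n*-.003+l*y+[0,0,.105+dz];print(dz,y,'top',proj(t,P).round(1),'scene',proj(s,P).round(1))
# bar yaw and level from wrist: bar edges at z of top=.045+.030
for z in (.075,):
    A,B,C,D=[plane(w,200+(x-400)*.6,(y-300)*.6,z) for x,y in((610,590),(641,590),(608,480),(641,480))]
    print('bar',A.round(4),B.round(4),'w',np.linalg.norm(A-B).round(4),np.linalg.norm(C-D).round(4),'yaw',np.degrees(np.arctan2(*((C+D-A-B)[:2][::-1]))))
cv2.imwrite('pics/f1.png',np.hstack([cv2.resize(s['frame'][170:260,235:305],(420,540),interpolation=cv2.INTER_CUBIC),cv2.resize(t['frame'][225:285,240:290],(380,540),interpolation=cv2.INTER_CUBIC)]))
```

```text
top plateL [0.0365 0.1029]
top plateR [-0.0382  0.0894]
top standL [0.0356 0.2042]
top standR [-0.0356  0.1919]
scene plateL [0.0356 0.1064]
scene plateR [-0.0411  0.1018]
scene standL [0.0317 0.2019]
scene standR [-0.0498  0.2017]
0 0.038 top [238.8 238.1] scene [259.8 193.6]
0 -0.038 top [268.2 235.2] scene [281.2 204.5]
0.01 0.038 top [238.1 237.3] scene [259.5 191. ]
0.01 -0.038 top [267.8 234.4] scene [281. 202.]
bar [0.4752 0.2166 0.075 ] [0.4764 0.2017 0.075 ] w 0.015 0.0156 yaw 5.197570046263269
```

View pics/f1.png

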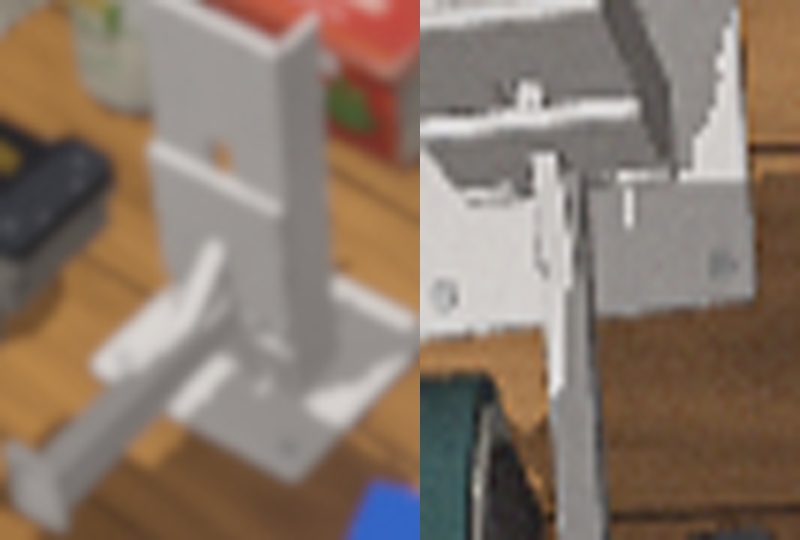

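Run:
```python
from h import *
import pickle;w,t,s=pickle.load(open('c5.pkl','rb'))
print('glass now',plane(w,179,88,.005).round(3),'was .541 .388')
o=get_obs();print(o['tool_pos'],o['wrist_force'],o['time'],np.abs(o['qd']).max())
print(job_done())
```

```text
glass now [0.549 0.373 0.005] was .541 .388
[0.42527392 0.21453105 0.20141844] [-0.41805457  0.29425536 -0.26497907] 14.8667 0.028626799280422523
the job is handed in; nothing more can be done
None
```

The bracket is hanging in the stand, let go, and I handed the job in at about 14.9 s. The interface gives no verdict and I could not read the catch directly.

**What I did:** I pinched the bracket by its +x shoulder and drew it about 112 mm out of the cubby. I let it stand on the table, where the pictures showed it upright and clear. Then I took it by the middle of the bar, turned it to face the stand, and put both claws through the slots. It came to rest on the catch about 11 mm above home, and pressing down made it drop all the way.

**Last checks:**
- **Seated:** the tool stopped about 1 mm below home under a light press. The scene camera puts the top of the plate at about 104 mm above stand_home, where 105 is expected at home and about 115 if it were still on the catch.
- **Straight:** the bar's yaw is about 5.2° against 4.4° for the stand. I did not measure whether it is level.
- **Arm clear:** the last force reading was under 1 N.

**Checks that disagreed:**
- **Top camera:** it gave lower plate heights of 89 to 103 mm. It also read the stand's top edge low or uneven, when that should be 195 mm above home, so I gave it less weight.
- **Glass:** rough rays from two cameras differ by about 17 mm, close to the 20 mm limit. I put this down to picking the spot by eye, since no contact force showed when the gripper passed, but I did not measure it again.
- **Mug and jar:** I kept well away from both but did not measure them again.

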